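# Lower the porcelain jars into the deep steel box

### The arm

A 6-joint arm with a two-finger parallel gripper is mounted at the origin on a cart in front of the work surface, level with it; the furniture and walls round the work are solid. World frame = base frame: x ahead of the robot, y to its left, z up, the work surface at z = 0. Lengths are in mm, angles in degrees, forces in N, time in s.
With the tool pointing down it reaches from about 350 to 850 mm from the base axis. Payload 8.1 kg.
Tool frame: the origin (TCP) lies at the very end of the fingers, on their centre line; the grasp point (between the pads) lies 19 mm behind it; z points along the fingers, y is the direction in which the jaws open and shut (so a half turn about z gives the same grasp; the last joint's range is limited). The gripper opens to 85 mm and grips with 20 to 120 N. Pads are 22 mm wide; open, the fingers measure 114 mm over their backs; the gripper's body (76 mm by 85 mm) begins 54 mm behind the grasp point. The pads swing forward as they close: fully open they stand 13 mm farther back than shut.
Start: joints at [62.888, 7.471, 85.268, -0, 87.261, -4.893], TCP at [226.871, 555.459, 231.292] pointing down, gripper open.
Joint ranges: [-169.43, 169.43], [-51.17, 129.36], [1.28, 143.12], [-76.62, 256.62], [0, 156.53], [-152.29, 152.29]. Speed limits (degrees/s): [136.94, 136.94, 159.86, 180, 180, 180].

### API

Orientations are given as [roll, pitch, yaw] about the fixed x, y, z axes, in that order (R = Rz(yaw) Ry(pitch) Rx(roll)).
In Python, from bench import r gives the robot as it stands.
- The arm moves only by the shell command python3 -m crank 'ROWS' [OPENING] [FORCE]. ROWS is JSON, a list that holds one entry, the list of rows, each a list of 6 numbers: the shift along the tool's x, y, z in m, then the turn, a rotation vector about the tool's x, y, z in rad. A call has 1 to 10 rows; each row is the pose to reach, as a shift and turn from the pose measured when the call began, along the tool's axes at that moment; what a row does not reach only later rows make up. A row lasts 1/8 s, in which the tool goes at most 62.5 mm and 10.7 degrees, less where a joint would pass 70% of its speed; a pose out of reach is approached as far as the arm can. A call with a gripper value outside its range is refused whole. OPENING is the closure, from 0 (fully open) to 1 (shut), set as the call begins (- or left out, the last holds). The fingers move at their own pace and stop on an object; FORCE is the grip in N (left out, the last holds). Time passes only in rows, so rows that repeat a pose let the fingers close. It gives the time, the measured TCP pose, the force and the opening at its end, in the units of the state.
- r.sense(): the state, without advancing time (a new reading comes with each control period).
- r.snapshot(name): name is "side" or "top"; returns (picture, depth): 384x512x3 uint8, blue, green, red; 384x512 float32, mm along the optical axis (not along the pixel's ray), 0 where there is no reading.
- r.get_calibration(name): a dict with "mtx" (3x3 intrinsics, pixels), "k1" (the pictures are not rectified: a ray, as slopes to the right and down, at radius r is drawn at 1 + k1 r^2 times it, then the intrinsics apply), "cam_to_world" (4x4, takes a point from camera to world coordinates). Camera axes: x right, y down, z forward; pixel columns grow to the right and rows downward; lengths in mm; the calibration is good to about 2 mm. A picture is of the moment at which its call begins. get_calibration takes no time and is no camera call.
- r.hand_in(): hands the job in, once; it reports no verdict.
Trained networks look in the newest picture that a camera, given by its name, has taken for a name from the list of things; names that differ only in an ending like _2 or _b are one class to them, and where a whole thing is asked for, a point or a joint stands for the part that bears it (a point fixed in the world has none). Each returns a list of dicts, best first, with "conf" (0 to 1); they miss things now and then, are a little off and sometimes report something else, mostly with a low value. They report only what shows in the picture. A call takes as long as a camera call.
- r.look_for(thing, camera): "extent" ([left, top, right, bottom] in pixels, round what is visible of it).
- r.landmark_of(thing, camera): "pixel" ([column, row] in pixels: a listed point, or the origin of a listed thing).
The state is a dict: "time": time; "joint_pos": joint angles; "qd": joint speeds; "joint_efforts": joint torques, N m; "tool_pos": TCP position; "tcp_rot": TCP orientation; "ft_force": force on the tool from outside, world axes, zero at the start; "wrist_torque": the same for the moment, N m; "finger_gap": finger opening in mm.
Only numpy, scipy, OpenCV 4.12 (cv2) and the standard library are available. Lean on these libraries where they do the work, as an engineer would, in place of code of your own. Each camera call takes 0.05 s, during which the arm holds its last target.

### The job

Put both round porcelain jars away for sterilising: lower each one gently all the way to the bottom of the deep steel box before letting go, one at a time, so that they stand upright side by side without touching. Do not knock them hard against the box or against each other, and leave the other things on the worktop where they are.

Things in the scene. Friction and masses are not known exactly. Their poses are not given: they have to be found in the camera images.
- jar_1_mid (a point): Round white porcelain jar, loose, upright, 92 mm tall, about 0.15 kg: flat foot 37 mm across, ball body 66 mm across at 27 mm above the foot, fixed lid (never comes off), 19 mm neck, and on top a round knob, an upright cylinder 26 mm across from 70 to 89 mm above the foot. Point: on its axis half-way up, 46 mm above the foot, 34 mm below the middle of the knob; z is its upright axis.
- jar_2_mid (a point): The second jar, the same as the first in every way; this point lies likewise half-way up on its axis. jar_1 is the one that starts nearer to the box.
- jar_1: The first jar itself; origin at the centre of its foot.
- jar_2: The second jar itself; origin at the centre of its foot.
- steel_box: Deep open steel box, fixed. Outside 153 (its x) x 258 mm (its y, long side), rim 112 mm above the worktop; opening inside the rolled rim 144 x 249 mm. Its perforated floor plate is sprung: top 17 mm above the worktop, gives at 1.5 N, 1 mm per 1.5 N more, at most 10 mm. Loop handles at the ends. Origin: centre of underside, z up. A jar standing in it has its mid point 62 to 63 mm above it.
- lens_case: bystander, leave it alone: contact lens case with two screw caps, 36 x 72 x 18 mm, lying between the two jars; origin at the centre of its underside.
- eye_pad: bystander, leave it alone: flat sealed eye pad pack, 55 x 95 x 8 mm, lying between the jars and the box; origin at the centre of its underside.
- dropper: bystander, leave it alone: small white eye-drop bottle standing upright, 25 mm across and 88 mm tall, beyond the jars; origin at the centre of its underside.
- penlight_l: bystander, leave it alone: black penlight lying down, 17 x 114 x 19 mm, to the right of the jars; origin at the centre of its underside.

How it is judged:
By the outcome, as a careful person would: the job done as asked, in the order asked, and still so for the second after the job is handed in, with the robot touching nothing.
It also fails if it takes over 69 s, if anything falls off the work surface, if the arm or the gripper's body presses on something with over 40 N, if the wrist force passes 120 N, or if a joint passes its speed limit or range.

## Working session

There is one attempt and no reset: what is moved stays moved. The work goes in short steps, Python scripts to look and compute and a shell command to move; the robot and the scene stay as the last step left them, time stands still between calls to the robot, and variables do not carry over. Pictures are saved under pics/ and viewed, and the job is handed in when it is done.

```bash
ls; mkdir -p pics
cat > h.py <<'E'
import numpy as np, cv2
from bench import r
from scipy.spatial.transform import Rotation as R
def ray(cam,px):
    c=r.get_calibration(cam);K=np.array(c["mtx"]);k1=c["k1"];T=np.array(c["cam_to_world"])
    d=np.array([(px[0]-K[0,2])/K[0,0],(px[1]-K[1,2])/K[1,1]]);u=d.copy()
    for _ in range(30): u=d/(1+k1*(u@u))
    return T[:3,3],T[:3,:3]@np.array([u[0],u[1],1.0])
def atz(cam,px,z):
    o,d=ray(cam,px); return o+d*(z-o[2])/d[2]
def dep(cam,px,D):
    o,d=ray(cam,px); return o+d*float(D[int(round(px[1])),int(round(px[0]))])
def proj(cam,p):
    c=r.get_calibration(cam);K=np.array(c["mtx"]);T=np.array(c["cam_to_world"])
    q=T[:3,:3].T@(np.array(p)-T[:3,3]);u=q[:2]/q[2];u=u*(1+c["k1"]*(u@u))
    return K[:2,:2]@u+K[:2,2]
def cloud(cam,D):
    c=r.get_calibration(cam);K=np.array(c["mtx"]);T=np.array(c["cam_to_world"])
    v,u=np.mgrid[0:384,0:512]
    n=cv2.undistortPoints(np.stack([u,v],-1).reshape(-1,1,2).astype(float),K,np.array([c["k1"],0,0,0.])).reshape(384,512,2)
    P=np.dstack([n[...,0]*D,n[...,1]*D,D]);return P@T[:3,:3].T+T[:3,3]
E
cat > a.py <<'E'
from h import *
np.set_printoptions(precision=1,suppress=True)
for cam in("top","side"):
    im,D=r.snapshot(cam);cv2.imwrite(f"pics/{cam}0.png",im);np.save(f"pics/{cam}0.npy",D)
    print(cam,np.array(r.get_calibration(cam)["cam_to_world"]))
    for t in("jar_1_mid","jar_1","steel_box","lens_case","eye_pad","dropper","penlight_l"):
        L=r.landmark_of(t,cam)
        z={"jar_1_mid":46}.get(t,0)
        for l in L[:3]: print(t,round(l["conf"],2),np.array(l["pixel"]),atz(cam,l["pixel"],z))
s=r.sense();print(s)
E
python3 a.py
```

```text
pics
top [[  -0.1   -1.     0.2  352.8]
 [  -1.     0.1   -0.   -69.9]
 [   0.    -0.2   -1.  1169.4]
 [   0.     0.     0.     1. ]]
jar_1_mid 0.59 [240.2 211.5] [525.3 -71.2  46. ]
jar_1 0.55 [240.9 216.2] [516. -72.   0.]
jar_1 0.53 [303.6 203.1] [ 539.8 -290.1    0. ]
steel_box 0.62 [125.1 219.8] [542.2 320.8   0. ]
lens_case 0.71 [277.4 226.4] [ 469.3 -191.3    0. ]
eye_pad 0.69 [207.1 223.2] [503.5  43.9   0. ]
dropper 0.56 [309.6 176.7] [ 630.3 -323.2    0. ]
dropper 0.26 [278.3 221. ] [ 487.2 -196.5    0. ]
penlight_l 0.73 [358.2 207.8] [ 504.9 -475.1    0. ]
penlight_l 0.47 [275.5 221.6] [ 486.1 -186.8    0. ]
side [[   1.    -0.1    0.2  345. ]
 [  -0.2   -0.5    0.8 -991. ]
 [   0.    -0.9   -0.5  626.3]
 [   0.     0.     0.     1. ]]
jar_1_mid 0.9 [238.6 202.7] [522.2 -67.2  46. ]
jar_1_mid 0.58 [231.5 239.7] [ 467.9 -244.3   46. ]
jar_1 0.63 [236.8 214.1] [517.4 -59.5   0. ]
steel_box 0.7 [225.7 164.6] [542.5 301.3   0. ]
lens_case 0.62 [234.1 238.5] [ 485.8 -181.2    0. ]
dropper 0.49 [298.4 262. ] [ 630.9 -317.3    0. ]
dropper 0.32 [260.3 247.4] [ 548.6 -236.4    0. ]
{'time': 0.8, 'joint_pos': array([62.9,  7.5, 85.3,  0. , 87.3, -4.9]), 'qd': array([-0.1, -0.1, -0. , -0. ,  0. ,  0.1]), 'joint_efforts': array([ -0. , -56.9, -50.1,  -0. ,   0. ,  -0. ]), 'tool_pos': array([226.9, 555.5, 231.3]), 'tcp_rot': array([180. ,  -0. , 157.8]), 'ft_force': array([-0.5, -0. , -0.7]), 'wrist_torque': array([ 0., -0., -0.]), 'finger_gap': 85.33537900772176}
```

View pics/top0.png

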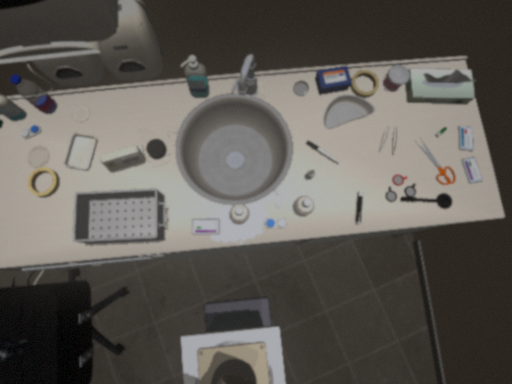

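View pics/side0.png

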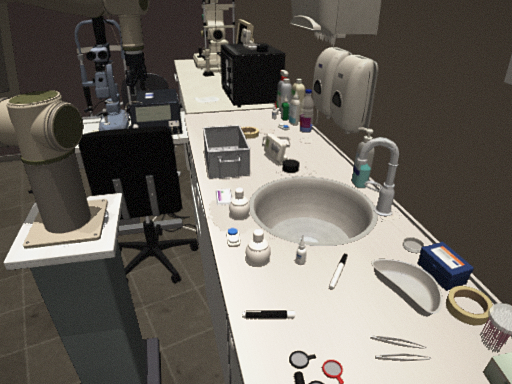

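```bash
cat > b.py <<'E'
from h import *
np.set_printoptions(precision=1,suppress=True,linewidth=150)
pts={}
for cam in("top","side"):
    D=np.load(f"pics/{cam}0.npy");P=cloud(cam,D);ok=D>0
    def reg(x0,x1,y0,y1,z0,z1):
        m=ok&(P[...,0]>x0)&(P[...,0]<x1)&(P[...,1]>y0)&(P[...,1]<y1)&(P[...,2]>z0)&(P[...,2]<z1);return P[m]
    for n,b in dict(j1knob=(470,580,-120,-20,78,110),j1all=(470,580,-120,-20,12,110),j2knob=(490,590,-345,-235,78,110),j2all=(480,590,-345,-235,12,110),dropper=(590,690,-370,-270,60,110)).items():
        q=reg(*b)
        if len(q): print(cam,n,len(q),"min",q.min(0),"max",q.max(0),"mean",q.mean(0))
    q=reg(400,700,100,520,95,135)
    if len(q):
        print(cam,"rim",len(q),q.min(0),q.max(0),cv2.minAreaRect(q[:,:2].astype(np.float32)))
    q=reg(500,600,200,400,-30,60); print(cam,"floor",len(q),np.median(q,0) if len(q) else 0)
    q=reg(300,800,-600,-100,-5,5);print("table z",np.median(q[:,2]))
E
python3 b.py
```

```text
top j1knob 52 min [511.3 -77.5  83.2] max [534.2 -54.7  94.6] mean [522.3 -66.1  89.6]
top j1all 303 min [492.1 -97.4  23.2] max [552.9 -33.3  94.6] mean [518.8 -66.   56.4]
top j2knob 53 min [ 515.4 -295.1   79.8] max [ 538.4 -271.9   93.1] mean [ 526.8 -283.2   88.9]
top j2all 303 min [ 495.4 -314.6   17.8] max [ 559.4 -251.6   93.1] mean [ 523.2 -278.6   55.7]
top dropper 14 min [ 627.4 -323.2   60.1] max [ 638.1 -313.5   84.4] mean [ 631.9 -317.9   69.7]
top rim 697 [460.  181.8  95.2] [627.3 450.5 115.8] ((543.66943359375, 316.26531982421875), (263.79168701171875, 156.77059936523438), 87.38542938232422)
top floor 1592 [550.1 307.2  14.9]
table z -1.4570002593810614
side j1knob 68 min [511.3 -80.5  78.6] max [535.7 -57.1  96.3] mean [522.8 -72.6  89.2]
side j1all 440 min [ 491.8 -102.3   12.4] max [554.8 -55.2  96.3] mean [520.8 -82.9  52.3]
side j2knob 98 min [ 516.  -298.5   78.4] max [ 540.9 -275.    95.8] mean [ 527.5 -290.2   89. ]
side j2all 623 min [ 496.6 -317.6   12.1] max [ 559.1 -267.6   95.8] mean [ 525.  -300.3   52.8]
side dropper 43 min [ 626.1 -329.7   60.3] max [ 640.9 -317.7   90.1] mean [ 632.9 -322.9   70.7]
side rim 466 [460.4 178.7  95. ] [626.2 451.4 115.5] ((543.514404296875, 315.233642578125), (268.2843322753906, 156.5750732421875), 87.54590606689453)
side floor 0 0
table z 0.8789682406421093
```

The top view shows jar 1's knob near (239,211), jar 2's near (304,203), and the box centred around (121,216). The side view agrees, with jars at (238,203) and (258,247). Depth gives:
- jar 1 at about (523, -67)
- jar 2 at about (527.5, -284)
- box centre at about (543.6, 315.8), yaw about -2.5°

Knob tops read about 92 mm and the rim about 112 mm, which matches the sizes given. The networks' low-confidence jar hits on the lens case are false.

```bash
cat > d.py <<'E'
import sys
from h import *
x,y,z,yaw=map(float,sys.argv[1:5]);s=r.sense()
M=R.from_euler("xyz",s["tool_pos"]*0+s["tcp_rot"],degrees=True);G=R.from_euler("xyz",[180,0,yaw],degrees=True)
d=M.inv().apply(np.array([x,y,z])-s["tool_pos"])
print("dist",np.linalg.norm(d).round(1),"delta m",(d/1000).round(4),"rot",(M.inv()*G).as_rotvec().round(4))
print("t",s["time"],"pos",s["tool_pos"].round(1),s["tcp_rot"].round(2),"F",s["ft_force"].round(2),"gap",round(s["finger_gap"],1))
E
python3 d.py 523 -67 190 87.5
# check box yaw by rim-side line fits
python3 - <<'E'
from h import *
for cam in("top","side"):
    D=np.load(f"pics/{cam}0.npy");P=cloud(cam,D);ok=D>0
    q=P[ok&(P[...,2]>104)&(P[...,2]<125)&(P[...,0]>420)&(P[...,0]<680)&(P[...,1]>150)&(P[...,1]<480)]
    c=np.array([543.6,315.8]);a=np.radians(-2.5);w=(q[:,:2]-c)@np.array([[np.cos(a),-np.sin(a)],[np.sin(a),np.cos(a)]])
    for s in(-1,1):
        m=(s*w[:,0]>60)&(abs(w[:,1])<110); f=np.polyfit(w[m,1],w[m,0],1);print(cam,"long side",s,f.round(4),m.sum(),"yaw corr",np.degrees(-np.arctan(f[0])).round(2))
        m=(s*w[:,1]>112)&(abs(w[:,0])<60); print(cam,"end",s,np.percentile(w[m,1],[2,50,98]).round(1),m.sum())
E
```

```text
dist 690.6 delta m [-0.5095 -0.4643  0.0413] rot [ 0.     -0.      1.2267]
t 0.8 pos [226.9 555.5 231.3] [180.    -0.   157.78] F [-0.48 -0.03 -0.73] gap 85.3
top long side -1 [ 1.97000e-02 -7.36647e+01] 155 yaw corr -1.13
top end -1 [-131.3 -127.9 -123.7] 111
top long side 1 [3.4000e-03 7.4427e+01] 152 yaw corr -0.2
top end 1 [123.7 127.  131.7] 95
side long side -1 [-8.00000e-04 -7.50435e+01] 40 yaw corr 0.05
side end -1 [-134.1 -128.8 -123.8] 78
side long side 1 [3.00000e-03 7.37117e+01] 41 yaw corr -0.17
side end 1 [119.5 125.1 131.9] 67
```

```bash
python3 -m crank '[[[-0.025,-0.023,0,0,0,0.08],[-0.065,-0.06,0,0,0,0.2],[-0.11,-0.1,0,0,0,0.33],[-0.155,-0.14,0,0,0,0.46],[-0.2,-0.182,0,0,0,0.6],[-0.245,-0.223,0.01,0,0,0.73],[-0.29,-0.264,0.01,0,0,0.86],[-0.335,-0.305,0.01,0,0,1.0],[-0.38,-0.346,0.02,0,0,1.12],[-0.42,-0.383,0.02,0,0,1.227]]]' 0 25; python3 d.py 523 -67 150 87.5
```

```text
time: 2.05
tool_pos: [471.1, 39.9, 210.9]
tcp_rot: [-180.0, -0.0, 87.2]
ft_force: [1.0, 0.6, 0.5]
finger_gap: 85.3
dist 133.5 delta m [-0.1043  0.057   0.0608] rot [-0.0002 -0.0001 -0.0047]
t 2.05 pos [471.1  39.9 210.9] [-179.99   -0.     87.23] F [0.97 0.56 0.5 ] gap 85.3
```

```bash
python3 -m crank '[[[-0.03,0.017,0.015,0,0,0],[-0.065,0.036,0.035,0,0,-0.003],[-0.095,0.052,0.055,0,0,-0.005],[-0.1043,0.057,0.0608,0,0,-0.005],[-0.1043,0.057,0.0608,0,0,-0.005]]]'; python3 d.py 523 -67 61.5 87.5
cat > snap.py <<'E'
from h import *
import sys
for cam in sys.argv[2].split(","):
    im,D=r.snapshot(cam);np.save(f"pics/{cam}{sys.argv[1]}.npy",D)
    x0,y0,x1,y1=(60,140,400,270) if cam=="top" else (160,80,360,300)
    f=2.3 if cam=="top" else 2.7
    cv2.imwrite(f"pics/{cam}{sys.argv[1]}.png",cv2.resize(im[y0:y1,x0:x1],None,fx=f,fy=f,interpolation=cv2.INTER_CUBIC))
E
python3 snap.py 1 side
```

```text
time: 2.68
tool_pos: [522.7, -67.0, 149.7]
tcp_rot: [-179.9, -0.0, 87.5]
ft_force: [0.3, 0.9, 0.7]
finger_gap: 85.5
dist 88.2 delta m [0.     0.0004 0.0882] rot [-0.0012 -0.0005 -0.0008]
t 2.675 pos [522.7 -67.  149.7] [-1.7993e+02 -3.0000e-02  8.7450e+01] F [0.29 0.95 0.67] gap 85.5
```

View pics/side1.png

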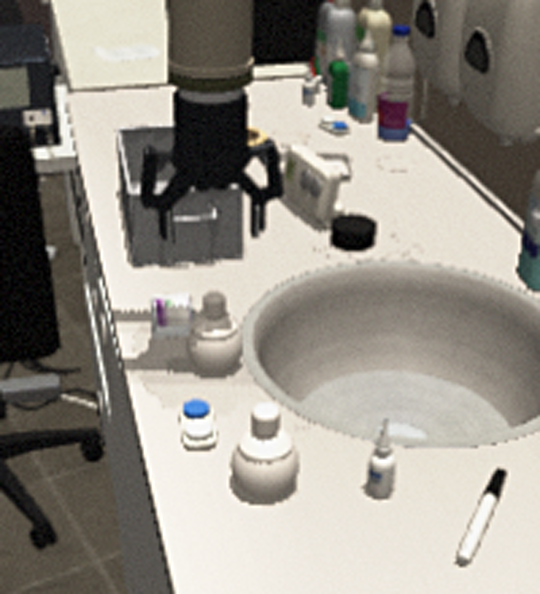

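The fingers (crop columns 168 and 258) straddle jar 1's knob at column 213. I'll descend and close.

```bash
python3 -m crank '[[[0,0,0.02,0,0,0],[0,0,0.045,0,0,0],[0,0,0.07,0,0,0],[0,0,0.083,0,0,0],[0,0,0.088,0,0,0],[0,0,0.088,0,0,0]]]' && python3 -m crank '[[[0,0,0,0,0,0],[0,0,0,0,0,0],[0,0,0,0,0,0],[0,0,0,0,0,0],[0,0,0,0,0,0],[0,0,0,0,0,0],[0,0,0,0,0,0],[0,0,0,0,0,0]]]' 1 25; python3 d.py 523 -67 230 87.5
```

```text
time: 3.48
tool_pos: [523.1, -66.3, 62.7]
tcp_rot: [180.0, -0.0, 87.5]
ft_force: [0.0, -0.1, 0.6]
finger_gap: 85.6
time: 4.47
tool_pos: [523.5, -66.4, 63.1]
tcp_rot: [179.9, -0.0, 87.5]
ft_force: [0.8, -0.3, 4.9]
finger_gap: 24.7
dist 166.9 delta m [-0.0006 -0.0003 -0.1669] rot [ 0.0009 -0.0003  0.0004]
t 4.475 pos [523.5 -66.4  63.1] [ 1.7995e+02 -1.0000e-02  8.7520e+01] F [ 0.77 -0.25  4.89] gap 24.7
```

```bash
python3 -m crank '[[[0,0,-0.003,0,0,0],[0,0,-0.01,0,0,0],[0,0,-0.025,0,0,0],[0,0,-0.05,0,0,0],[0,0,-0.075,0,0,0],[0,0,-0.1,0,0,0],[0,0,-0.125,0,0,0],[0,0,-0.15,0,0,0],[0,0,-0.163,0,0,0],[0,0,-0.167,0,0,0]]]'; python3 d.py 546.3 375.5 230 87.3;python3 snap.py 2 side
```

```text
time: 5.72
tool_pos: [523.7, -66.5, 231.2]
tcp_rot: [179.9, 0.0, 87.5]
ft_force: [1.2, 0.0, -2.6]
finger_gap: 24.9
dist 442.6 delta m [0.4425 0.0034 0.0012] rot [0.0024 0.     0.0038]
t 5.725 pos [523.7 -66.5 231.2] [179.86   0.    87.52] F [ 1.15  0.02 -2.6 ] gap 24.9
```

View pics/side2.png

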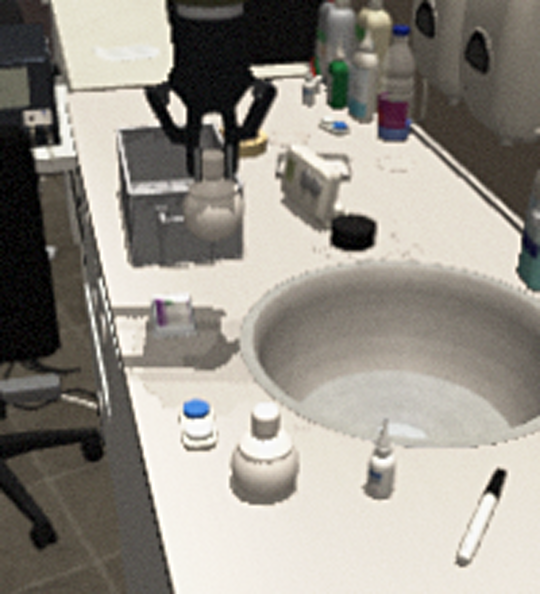

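Jar 1 hangs upright at crop (212,205). I'll carry it over the box.

```bash
python3 -m crank '[[[0.01,0,0,0,0,0],[0.03,0,0,0,0,0],[0.06,0,0,0,0,0],[0.1,0,0,0,0,0],[0.14,0.001,0,0,0,0],[0.18,0.001,0,0,0,0],[0.22,0.002,0,0,0,0],[0.26,0.002,0,0,0,0],[0.3,0.002,0,0,0,0],[0.34,0.003,0,0,0,0.003]]]' && python3 d.py 546.3 375.5 200 87.3
```

```text
time: 7.02
tool_pos: [540.2, 274.9, 229.4]
tcp_rot: [-180.0, 0.0, 87.4]
ft_force: [1.1, 0.4, -2.2]
finger_gap: 24.9
dist 105.0 delta m [0.1008 0.0015 0.0293] rot [-0.0003  0.0007  0.0011]
t 7.025 pos [540.2 274.9 229.4] [-1.7998e+02  4.0000e-02  8.7370e+01] F [ 1.13  0.39 -2.2 ] gap 24.9
```

```bash
python3 -m crank '[[[0.03,0,0,0,0,0],[0.06,0.001,0,0,0,0],[0.085,0.0015,0,0,0,0],[0.098,0.0015,0,0,0,0],[0.1008,0.0015,0,0,0,0],[0.1008,0.0015,0.01,0,0,0],[0.1008,0.0015,0.02,0,0,0],[0.1008,0.0015,0.025,0,0,0],[0.1008,0.0015,0.025,0,0,0]]]' && python3 d.py 546.3 375.5 81 87.3; python3 snap.py 3 side,top
cat > c.py <<'E'
from h import *
import sys
D=np.load(sys.argv[1]);cam="side" if "side" in sys.argv[1] else "top"
P=cloud(cam,D);x,y=map(float,sys.argv[2:4]);z0,z1=map(float,sys.argv[4:6])
q=P[(D>0)&(abs(P[...,0]-x)<60)&(abs(P[...,1]-y)<60)&(P[...,2]>z0)&(P[...,2]<z1)]
print(len(q),q.min(0).round(1),q.max(0).round(1))
E
python3 c.py pics/side3.npy 546 375 115 200
```

```text
time: 8.15
tool_pos: [546.0, 374.9, 203.4]
tcp_rot: [-179.9, 0.1, 87.3]
ft_force: [-0.5, -0.2, -1.5]
finger_gap: 24.6
dist 122.4 delta m [0.0008 0.0005 0.1224] rot [-0.0016  0.0014  0.0006]
t 8.15 pos [546.  374.9 203.4] [-1.7991e+02  8.0000e-02  8.7330e+01] F [-0.47 -0.21 -1.48] gap 24.6
208 [512.4 337.6 143.3] [575.3 380.1 199.5]
```

View pics/side3.png

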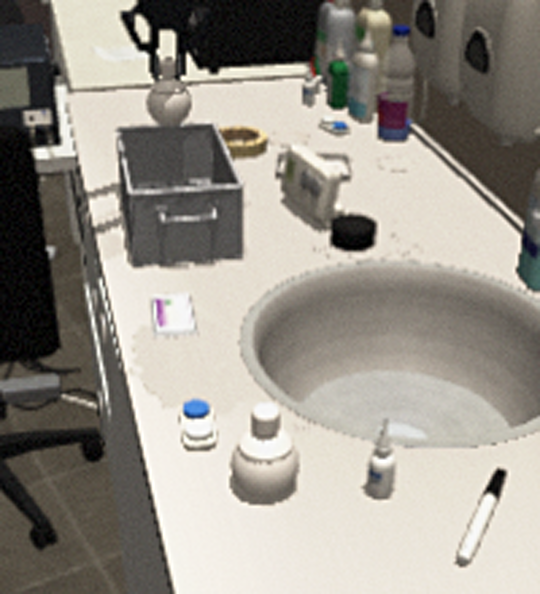

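View pics/top3.png

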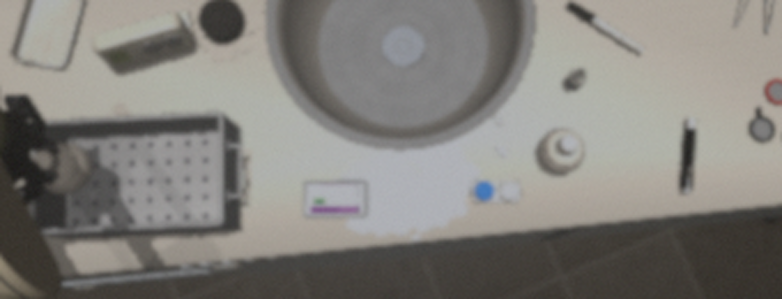

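Jar 1 is over the box's far end in both views, upright, with its body spanning x 512–575. I'll lower it to just above the floor, then in small steps.

```bash
python3 -m crank '[[[0.001,0.0005,0.01,0,0,0],[0.001,0.0005,0.028,0,0,0],[0.001,0.0005,0.046,0,0,0],[0.001,0.0005,0.064,0,0,0],[0.001,0.0005,0.082,0,0,0],[0.001,0.0005,0.097,0,0,0],[0.001,0.0005,0.107,0,0,0],[0.001,0.0005,0.112,0,0,0],[0.001,0.0005,0.112,0,0,0],[0.001,0.0005,0.112,0,0,0]]]' && python3 d.py 546.3 375.5 80 87.3;python3 -m crank '[[[0,0,0.003,0,0,0],[0,0,0.006,0,0,0],[0,0,0.008,0,0,0],[0,0,0.009,0,0,0],[0,0,0.010,0,0,0],[0,0,0.010,0,0,0]]]';python3 d.py 546.3 375.5 78 87.3
```

```text
time: 9.5
tool_pos: [547.5, 376.5, 93.4]
tcp_rot: [179.9, -0.0, 87.4]
ft_force: [0.6, -0.4, -0.9]
finger_gap: 24.9
dist 13.5 delta m [-0.0011 -0.0011  0.0134] rot [ 0.001  -0.0002  0.0009]
t 9.5 pos [547.5 376.5  93.4] [ 1.7994e+02 -1.0000e-02  8.7350e+01] F [ 0.58 -0.43 -0.85] gap 24.9
time: 10.25
tool_pos: [547.5, 376.6, 83.4]
tcp_rot: [179.9, -0.0, 87.4]
ft_force: [-0.8, 0.1, -1.7]
finger_gap: 25.1
dist 5.6 delta m [-0.0011 -0.0011  0.0054] rot [ 0.001  -0.0002  0.0009]
t 10.25 pos [547.5 376.6  83.4] [ 1.7994e+02 -1.0000e-02  8.7350e+01] F [-0.79  0.13 -1.66] gap 25.1
```

```bash
python3 -m crank '[[[0,0,0.001,0,0,0],[0,0,0.002,0,0,0],[0,0,0.0025,0,0,0],[0,0,0.003,0,0,0]]]';python3 -m crank '[[[0,0,0.0005,0,0,0],[0,0,0.001,0,0,0],[0,0,0.001,0,0,0]]]';python3 -m crank '[[[0,0,0.0005,0,0,0],[0,0,0.001,0,0,0],[0,0,0.001,0,0,0]]]'
```

```text
time: 10.75
tool_pos: [547.4, 376.5, 80.3]
tcp_rot: [179.9, -0.0, 87.3]
ft_force: [-0.3, 0.5, -2.4]
finger_gap: 24.7
time: 11.12
tool_pos: [547.6, 376.6, 79.6]
tcp_rot: [179.9, -0.0, 87.3]
ft_force: [-0.5, 0.2, 0.3]
finger_gap: 24.7
time: 11.5
tool_pos: [547.7, 376.7, 78.7]
tcp_rot: [179.9, -0.0, 87.4]
ft_force: [-0.8, -0.6, 2.4]
finger_gap: 25.2
```

Contact: Fz went from about -1.8 to +2.4 N at TCP z 78.7, against 80.1 expected for first touch. I'll release with a partial opening.

```bash
python3 -m crank '[[[0,0,0,0,0,0],[0,0,0,0,0,0],[0,0,0,0,0,0],[0,0,0,0,0,0],[0,0,0,0,0,0]]]' 0.4;python3 -m crank '[[[0,0,-0.006,0,0,0],[0,0,-0.018,0,0,0],[0,0,-0.035,0,0,0],[0,0,-0.06,0,0,0],[0,0,-0.085,0,0,0],[0,0,-0.11,0,0,0],[0,0,-0.13,0,0,0],[0,0,-0.135,0,0,0]]]'; python3 d.py 527.5 -284 180 87.5
```

```text
time: 12.12
tool_pos: [547.6, 376.6, 78.7]
tcp_rot: [179.9, -0.0, 87.3]
ft_force: [0.4, 0.2, 0.7]
finger_gap: 51.6
time: 13.12
tool_pos: [548.4, 377.2, 216.6]
tcp_rot: [179.7, -0.1, 87.4]
ft_force: [0.6, -0.7, 0.0]
finger_gap: 51.2
dist 662.5 delta m [-0.6615  0.0095  0.0349] rot [ 0.0047 -0.0026 -0.0026]
t 13.125 pos [548.4 377.2 216.6] [ 1.7973e+02 -1.5000e-01  8.7350e+01] F [ 0.63 -0.7   0.05] gap 51.2
```

```bash
python3 -m crank '[[[-0.02,0,0,0,0,0],[-0.06,0.001,0,0.002,-0.001,0],[-0.105,0.002,0,0.0047,-0.0026,0],[-0.15,0.002,0,0.0047,-0.0026,0],[-0.195,0.003,0,0.0047,-0.0026,0],[-0.24,0.003,0,0.0047,-0.0026,0],[-0.285,0.004,0,0.0047,-0.0026,0],[-0.33,0.005,0,0.0047,-0.0026,0],[-0.375,0.005,0,0.0047,-0.0026,0],[-0.42,0.006,0,0.0047,-0.0026,0]]]' 0; python3 d.py 527.5 -284 170 87.5; python3 snap.py 4 top
python3 - <<'E'
from h import *
im,D=r.snapshot("top");cv2.imwrite("pics/boxz.png",cv2.resize(im[175:260,60:190],None,fx=5,fy=5,interpolation=cv2.INTER_CUBIC))
P=cloud("top",D)
for n,(x,y) in dict(j1=(547,376),j2=(527,-284)).items():
    z0=20 if y<0 else 35
    q=P[(D>0)&(abs(P[...,0]-x)<45)&(abs(P[...,1]-y)<45)&(P[...,2]>z0)&(P[...,2]<125)]
    k=q[q[:,2]>q[:,2].max()-8]
    print(n,len(q),q.min(0).round(1),q.max(0).round(1),"knob",k.min(0).round(1),k.max(0).round(1))
E
```

```text
time: 14.38
tool_pos: [533.4, -44.9, 214.2]
tcp_rot: [-179.9, 0.0, 87.3]
ft_force: [0.9, -1.5, 1.2]
finger_gap: 85.8
dist 243.2 delta m [-0.2391  0.0054  0.0442] rot [-0.0021  0.0001 -0.0032]
t 14.375 pos [533.4 -44.9 214.2] [-179.88    0.     87.32] F [ 0.93 -1.46  1.21] gap 85.8
j1 333 [514.4 343.7  35.1] [576.3 399.5 110.4] knob [535.6 361.4 102.6] [558.2 386.7 110.4]
j2 305 [ 495.1 -313.6   20.4] [ 558.8 -251.2   93.8] knob [ 515.2 -295.4   85.9] [ 538.8 -271.7   93.8]
```

View pics/boxz.png

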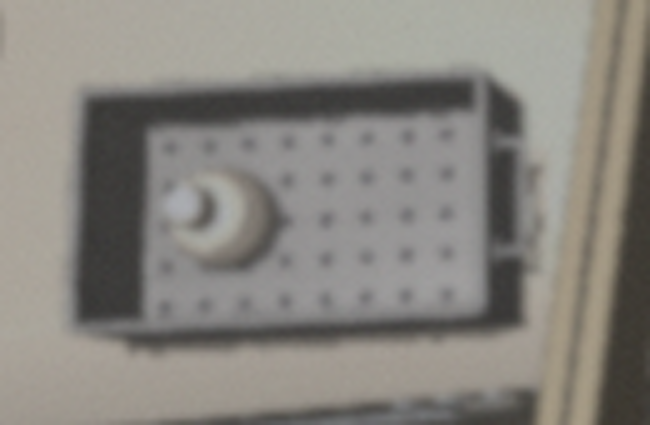

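View pics/top4.png

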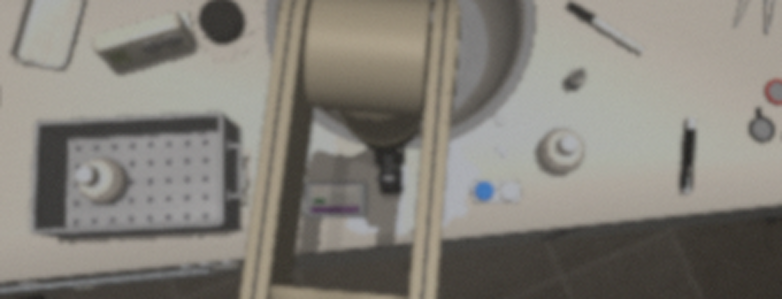

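Jar 1 stands upright in the far half of the box: knob at crop (185,203), knob centre about (547, 374), top at 109 mm as expected. Next is jar 2 at (527.3, -283.7).

```bash
python3 -m crank '[[[-0.04,0.001,0.005,0,0,0],[-0.08,0.002,0.01,0,0,0],[-0.12,0.003,0.02,-0.002,0,-0.003],[-0.16,0.004,0.03,-0.002,0,-0.003],[-0.2,0.005,0.04,-0.002,0,-0.003],[-0.228,0.0054,0.044,-0.002,0,-0.003],[-0.239,0.0054,0.044,-0.002,0,-0.003],[-0.239,0.0054,0.044,-0.002,0,-0.003],[-0.239,0.0054,0.044,-0.002,0,-0.003]]]'; python3 d.py 527.3 -284 62.5 87.5; python3 snap.py 5 side
```

```text
time: 15.6
tool_pos: [526.7, -285.2, 170.7]
tcp_rot: [180.0, 0.1, 87.3]
ft_force: [0.3, 1.1, -0.2]
finger_gap: 85.6
dist 108.2 delta m [0.0014 0.0005 0.1082] rot [ 0.      0.0013 -0.0034]
t 15.6 pos [ 526.7 -285.2  170.7] [1.80e+02 7.00e-02 8.73e+01] F [ 0.33  1.09 -0.24] gap 85.6
```

View pics/side5.png

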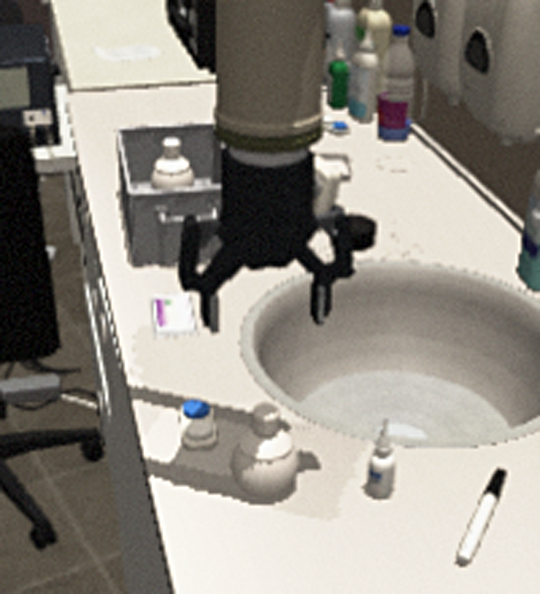

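The fingers (crop columns 208 and 320) are centred on jar 2's knob at (265,415), and the dropper is well clear.

```bash
python3 -m crank '[[[0.001,0,0.02,0,0,0],[0.001,0,0.045,0,0,0],[0.001,0,0.07,0,0,0],[0.001,0,0.092,0,0,0],[0.001,0,0.103,0,0,0],[0.001,0,0.108,0,0,0],[0.001,0,0.108,0,0,0]]]' && python3 -m crank '[[[0,0,0,0,0,0],[0,0,0,0,0,0],[0,0,0,0,0,0],[0,0,0,0,0,0],[0,0,0,0,0,0],[0,0,0,0,0,0],[0,0,0,0,0,0],[0,0,0,0,0,0]]]' 1 25; python3 -m crank '[[[0,0,-0.003,0,0,0],[0,0,-0.01,0,0,0],[0,0,-0.025,0,0,0],[0,0,-0.05,0,0,0],[0,0,-0.075,0,0,0],[0,0,-0.1,0,0,0],[0,0,-0.125,0,0,0],[0,0,-0.15,0,0,0],[0,0,-0.163,0,0,0],[0,0,-0.167,0,0,0]]]'; python3 d.py 541 255.3 230 87.3;python3 snap.py 6 side
```

```text
time: 16.52
tool_pos: [527.0, -284.2, 62.8]
tcp_rot: [180.0, 0.1, 87.3]
ft_force: [0.7, 0.3, -0.8]
finger_gap: 85.7
time: 17.52
tool_pos: [527.4, -284.4, 63.3]
tcp_rot: [179.9, 0.1, 87.3]
ft_force: [1.8, 0.7, 4.6]
finger_gap: 25.1
time: 18.77
tool_pos: [527.6, -284.4, 231.5]
tcp_rot: [179.9, 0.2, 87.3]
ft_force: [-0.3, -0.1, -1.5]
finger_gap: 24.7
dist 539.8 delta m [ 0.5397 -0.0117 -0.    ] rot [0.0025 0.0028 0.0006]
t 18.775 pos [ 527.6 -284.4  231.5] [1.7986e+02 1.6000e-01 8.7330e+01] F [-0.26 -0.07 -1.53] gap 24.7
```

View pics/side6.png

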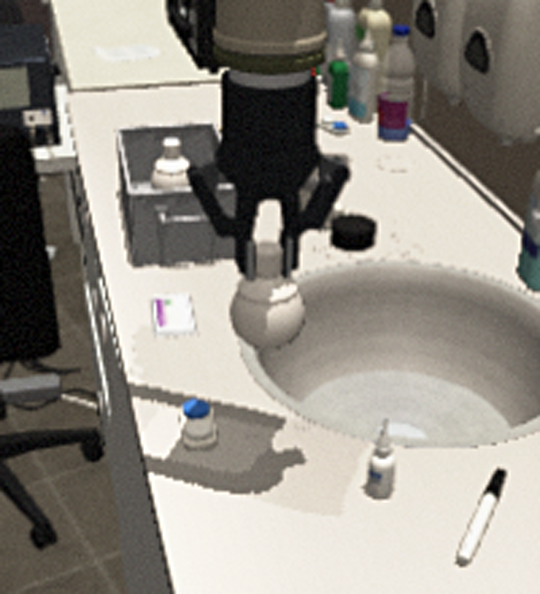

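Jar 2 is held upright at crop (267,310). Next I'll carry it to the near half of the box.

```bash
python3 -m crank '[[[0.01,0,0,0,0,0],[0.03,0,0,0,0,0],[0.06,-0.001,0,0,0,0],[0.1,-0.002,0,0.001,0.001,0],[0.14,-0.003,0,0.0025,0.003,0],[0.18,-0.004,0,0.0025,0.003,0],[0.22,-0.005,0,0.0025,0.003,0],[0.26,-0.006,0,0.0025,0.003,0],[0.3,-0.007,0,0.0025,0.003,0],[0.34,-0.008,0,0.0025,0.003,0]]]' && python3 d.py 541 255.3 230 87.3
```

```text
time: 20.08
tool_pos: [534.1, 58.4, 229.6]
tcp_rot: [-179.9, -0.1, 87.4]
ft_force: [1.1, 1.2, -1.7]
finger_gap: 24.9
dist 197.1 delta m [ 0.1971 -0.0021 -0.0002] rot [-0.0018 -0.0009  0.0014]
t 20.075 pos [534.1  58.4 229.6] [-1.799e+02 -5.000e-02  8.738e+01] F [ 1.1   1.18 -1.65] gap 24.9
```

```bash
python3 -m crank '[[[0.035,0,0,0,0,0],[0.07,-0.001,0,0,0,0],[0.105,-0.002,0,-0.002,-0.001,0.001],[0.14,-0.002,0,-0.002,-0.001,0.001],[0.17,-0.002,0,-0.002,-0.001,0.001],[0.19,-0.002,0,-0.002,-0.001,0.001],[0.197,-0.002,0.005,-0.002,-0.001,0.001],[0.197,-0.002,0.015,-0.002,-0.001,0.001],[0.197,-0.002,0.025,-0.002,-0.001,0.001],[0.197,-0.002,0.025,-0.002,-0.001,0.001]]]' && python3 d.py 541 255.3 93.5 87.3; python3 snap.py 7 side,top; python3 c.py pics/side7.npy 541 255 115 205
```

```text
time: 21.32
tool_pos: [540.3, 254.1, 202.9]
tcp_rot: [-179.9, 0.1, 87.3]
ft_force: [-0.8, -0.7, -2.0]
finger_gap: 24.8
dist 109.4 delta m [0.0014 0.0009 0.1094] rot [-0.0024  0.0014 -0.0007]
t 21.325 pos [540.3 254.1 202.9] [-1.7987e+02  8.0000e-02  8.7260e+01] F [-0.77 -0.71 -1.98] gap 24.8
263 [508.2 217.1 142.8] [569.5 264.1 204.3]
```

View pics/side7.png

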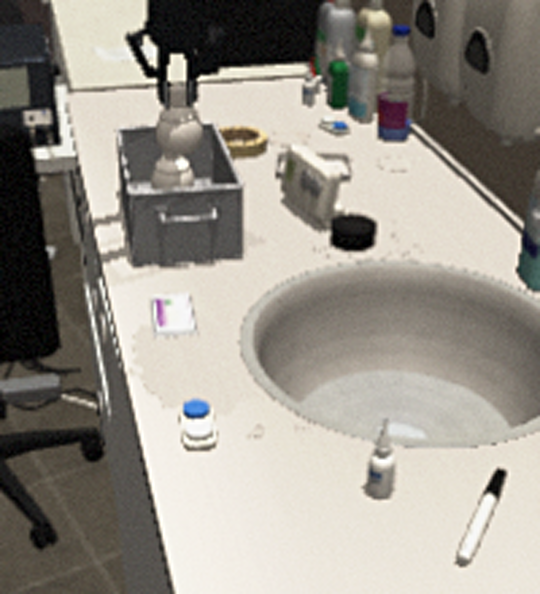

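View pics/top7.png

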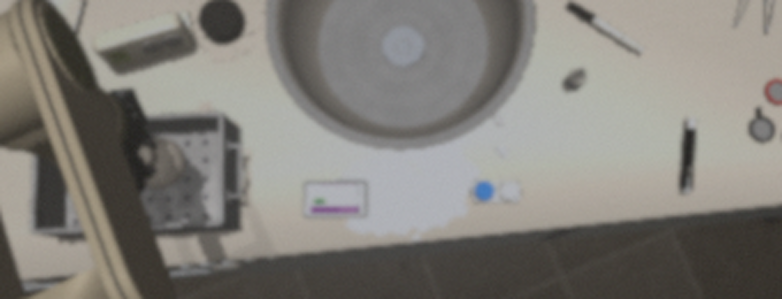

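Jar 2 hangs over the near half, about 30 mm from the end wall and about 54 mm from jar 1. Lowering it the same way.

```bash
python3 -m crank '[[[0.001,0.0005,0.01,0,0,0],[0.001,0.0005,0.028,0,0,0],[0.001,0.0005,0.046,0,0,0],[0.001,0.0005,0.064,0,0,0],[0.001,0.0005,0.082,0,0,0],[0.001,0.0005,0.097,0,0,0],[0.001,0.0005,0.107,0,0,0],[0.001,0.0005,0.112,0,0,0],[0.001,0.0005,0.112,0,0,0],[0.001,0.0005,0.112,0,0,0]]]' && python3 -m crank '[[[0,0,0.003,0,0,0],[0,0,0.006,0,0,0],[0,0,0.0075,0,0,0],[0,0,0.0085,0,0,0],[0,0,0.009,0,0,0],[0,0,0.009,0,0,0]]]';python3 d.py 541 255.3 80 87.3
```

```text
time: 22.68
tool_pos: [542.1, 255.7, 93.4]
tcp_rot: [179.9, -0.0, 87.3]
ft_force: [-0.0, 0.1, -1.0]
finger_gap: 24.8
time: 23.42
tool_pos: [542.2, 255.7, 84.3]
tcp_rot: [179.9, -0.0, 87.3]
ft_force: [0.5, -0.9, -0.8]
finger_gap: 25.0
dist 4.5 delta m [-0.0005 -0.0011  0.0043] rot [ 0.001  -0.0001 -0.0005]
t 23.425 pos [542.2 255.7  84.3] [ 1.7994e+02 -1.0000e-02  8.7270e+01] F [ 0.48 -0.95 -0.79] gap 25.0
```

```bash
python3 -m crank '[[[0,0,0.001,0,0,0],[0,0,0.002,0,0,0],[0,0,0.003,0,0,0],[0,0,0.0035,0,0,0],[0,0,0.0035,0,0,0]]]';python3 -m crank '[[[0,0,0.0005,0,0,0],[0,0,0.001,0,0,0],[0,0,0.001,0,0,0]]]';python3 -m crank '[[[0,0,0.0005,0,0,0],[0,0,0.001,0,0,0],[0,0,0.001,0,0,0]]]'
```

```text
time: 24.05
tool_pos: [542.1, 255.7, 80.8]
tcp_rot: [180.0, -0.0, 87.3]
ft_force: [0.8, -1.0, -1.7]
finger_gap: 25.2
time: 24.42
tool_pos: [542.2, 255.8, 79.9]
tcp_rot: [179.9, -0.0, 87.3]
ft_force: [-0.1, 0.8, -0.1]
finger_gap: 25.2
time: 24.8
tool_pos: [542.3, 255.8, 79.0]
tcp_rot: [179.9, -0.0, 87.3]
ft_force: [-0.6, -0.6, 0.3]
finger_gap: 25.0
```

One more small step to be sure of contact, to match jar 1.

```bash
python3 -m crank '[[[0,0,0.0005,0,0,0],[0,0,0.001,0,0,0],[0,0,0.001,0,0,0]]]'; python3 -m crank '[[[0,0,0,0,0,0],[0,0,0,0,0,0]]]'
```

```text
time: 25.18
tool_pos: [542.3, 255.8, 78.1]
tcp_rot: [179.9, -0.0, 87.3]
ft_force: [-0.3, 0.3, 2.6]
finger_gap: 25.1
time: 25.42
tool_pos: [542.4, 255.8, 78.1]
tcp_rot: [179.9, -0.0, 87.3]
ft_force: [0.1, 0.2, 1.8]
finger_gap: 24.9
```

Contact confirmed, about 4 N above the hanging value. Release, retract and move aside.

```bash
python3 -m crank '[[[0,0,0,0,0,0],[0,0,0,0,0,0],[0,0,0,0,0,0],[0,0,0,0,0,0],[0,0,0,0,0,0]]]' 0.4;python3 -m crank '[[[0,0,-0.006,0,0,0],[0,0,-0.018,0,0,0],[0,0,-0.035,0,0,0],[0,0,-0.06,0,0,0],[0,0,-0.085,0,0,0],[0,0,-0.11,0,0,0],[0,0,-0.13,0,0,0],[0,0,-0.145,0,0,0],[0,0,-0.15,0,0,0]]]';python3 -m crank '[[[-0.03,0,0,0,0,0],[-0.07,0,0,0,0,0],[-0.11,0,0,0,0,0],[-0.15,0,0,0,0,0],[-0.19,0,0,0,0,0],[-0.23,0,0,0,0,0],[-0.27,0,0,0,0,0],[-0.3,0,0,0,0,0],[-0.32,0,0,0,0,0],[-0.32,0,0,0,0,0]]]'; python3 snap.py 8 side,top
python3 - <<'E'
from h import *
D=np.load("pics/top8.npy");P=cloud("top",D)
for n,(x,y) in dict(j1=(547,376),j2=(541,255)).items():
    q=P[(D>0)&(abs(P[...,0]-x)<45)&(abs(P[...,1]-y)<45)&(P[...,2]>35)&(P[...,2]<125)]
    k=q[q[:,2]>q[:,2].max()-8]
    print(n,len(q),q.min(0).round(1),q.max(0).round(1),"knob",k.min(0).round(1),k.max(0).round(1))
for t in("lens_case","eye_pad","dropper","penlight_l"):
    for c in("top","side"):
        for l in r.landmark_of(t,c)[:1]: print(t,c,round(l["conf"],2),atz(c,l["pixel"],0).round(1))
E
```

```text
time: 26.05
tool_pos: [542.4, 255.8, 78.1]
tcp_rot: [179.9, -0.0, 87.3]
ft_force: [-0.1, 0.0, -0.0]
finger_gap: 51.3
time: 27.18
tool_pos: [542.6, 256.0, 229.5]
tcp_rot: [179.8, -0.1, 87.3]
ft_force: [0.3, 0.1, -0.9]
finger_gap: 51.3
time: 28.42
tool_pos: [526.8, -64.8, 228.2]
tcp_rot: [179.9, -0.1, 87.2]
ft_force: [-0.2, -0.3, -0.2]
finger_gap: 51.4
j1 332 [514.5 343.4  36.5] [577.4 401.7 110.8] knob [535.6 360.9 103. ] [558.4 386.5 110.8]
j2 329 [509.3 221.   36.4] [572.3 283.8 110. ] knob [530.5 242.3 102.1] [553.1 267.4 110. ]
lens_case top 0.54 [ 478.1 -182.1    0. ]
lens_case side 0.77 [ 484.6 -177.1    0. ]
eye_pad top 0.63 [504.   56.1   0. ]
eye_pad side 0.57 [485.6  31.5   0. ]
dropper top 0.5 [ 631.5 -310.7    0. ]
dropper side 0.5 [ 626.  -312.5    0. ]
penlight_l top 0.62 [ 514.  -482.6    0. ]
penlight_l side 0.96 [ 508.2 -480.6    0. ]
```

View pics/side8.png

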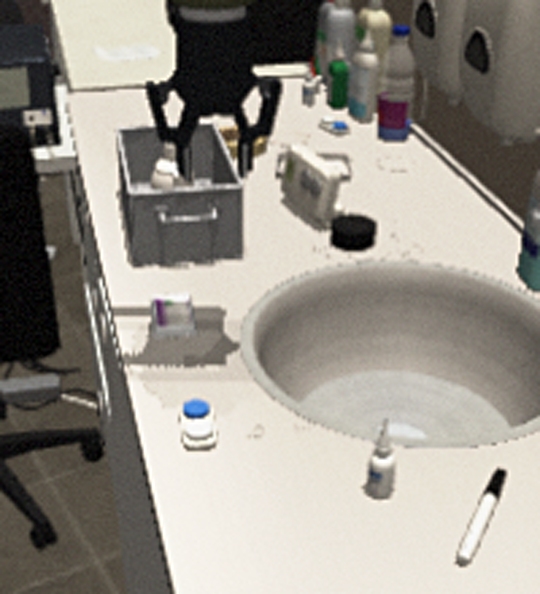

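View pics/top8.png

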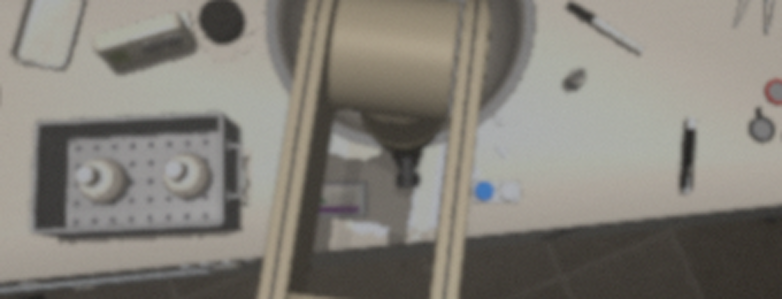

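Both jars stand upright in the box, at crop (100,180) and (187,176) in the top view. Tops read 110–111 mm and the gap is about 57 mm. The bystanders sit at the same pixels as before.

```bash
python3 -c "
from bench import r
print(r.hand_in())"
```

```text
the job is handed in; nothing more can be done
None
```

Both jars are in the steel box, standing upright side by side on the floor plate. I lowered each one by its knob, jar 1 to the far half first and then jar 2 to the near half. I let go only after feeling about 4 N of floor contact.

My last checks, before handing in at about 29 s:
- **Position:** jar 1 is near (547, 374) and jar 2 near (541, 255). That leaves a gap of about 57 mm between them and about 30 mm to the end walls.
- **Height:** both jar tops read 110–111 mm, against about 109 mm expected for standing on the floor.
- **Other things on the worktop:** the lens case, eye pad, dropper and penlight look unmoved in both pictures, and the arm was clear.
- **Disagreements:** the networks' readings for these moved by up to about 13 mm from the first look, within their usual scatter. The side camera's last eye-pad reading was about 30 mm off the top camera's, with the arm partly over the pack; the pack itself sits where it was in the side picture.

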